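# Set the turner's sizing gauge

## Task

Set the green sizing gauge: roll its knurled brass wheel under a fingertip until the jaw has closed the gap so far that the black pointer stands on the red gauge mark, then push the blue-knobbed lock lever fully over to its other side. Move the jaw only by the wheel, and leave the lever alone until the pointer is on the mark. Do not touch the jaw or the mark, and do not shift or lift anything else on the bench.

Things in the scene. Friction and masses are not known exactly. Their poses are not given: they have to be found in the camera images.
- gauge_origin (a point): Centre of the underside of the gauge: green base plate 100 x 400 x 20 mm bolted to the bench, yaw within 0.3 rad. z up; y runs along it, from the dark steel anvil at the -y end past the steel jaw, a green bearing block (top 62 mm up) and the brass wheel to the lock lever at the +y end; x across it (at yaw 0 away from the robot).
- wheel_top (a point): Highest point of the upright knurled brass wheel, over its ridge crests, 96 mm above the bench, at x 0, y +70 mm of the gauge, same axes; it does not turn with the wheel. Wheel 72 mm in diameter over 28 ridges 2 mm high, 22 mm wide, axle along gauge x. Its top 24 mm stands free above two green cheeks (42 mm over their outer faces).
- wheel (a joint): Wheel angle, 0 at the start, growing as its top is rolled towards the jaw (gauge -y), which closes the gap; rolling back opens it; stops at -0.4 and 4.5 rad. The jaw moves 10 mm per rad: about 2.8 mm for 10 mm rolled off at the rim. Stiff, some 2 to 3 N at the rim; stays where left; pressing with a few newtons gives grip.
- pointer (a point): Middle of the free end of the thin black pointer blade (2 mm wide along gauge y, 38 mm along gauge x, 28 mm above the bench) that the steel jaw carries over the white scale on the gauge's +x side; same axes as the gauge. It slides with the jaw along gauge y, closing towards -y.
- mark_mid (a point): Middle of the red gauge mark, a bar 6 mm wide along gauge y and 24 mm along gauge x, on the white scale 25 mm above the bench, just under the pointer's path; same axes. At the start it lies 12 to 28 mm from the pointer on the closing (-y) side. The pointer is on the mark when its blade stands within the red bar.
- lock_tip (a point): Centre of the blue ball (26 mm diameter) on the lock lever, a 10 mm rod, 70 mm from its pivot (x 0, y +160 mm of the gauge, 42 mm above the bench, axle along gauge y). At the start it leans to the gauge's -x side: ball 34 mm off the pivot in x, 103 mm above the bench. Grey block below: 70 x 50 mm, top 45 mm up. These axes turn with the lever.
- lock (a joint): Angle of the lock lever: 0 as it starts, leaning to the gauge's -x side, 1.0 rad fully over at its stop on the +x side; it moves under about 1 N at the ball and stays where it is left.
- vase: Turned olive-wood vase, 92 mm wide, 115 mm tall, loose; origin at the centre of its foot. Leave alone.
- bowl: Pale turned bowl, 104 mm wide, 45 mm tall, loose; origin under its foot. Leave alone.
- finial: Small dark turned finial, 36 mm wide, 64 mm tall, standing loose by the gauge; origin under its foot. Leave alone.
- gouge: Small hand tool with a wooden handle, 200 mm long, 26 mm high, lying beside the gauge on its robot side; origin at its middle on the bench, along its own x. Leave alone.
- hammer: Hammer with a pale handle, 260 mm long, lying loose; origin at its middle. Leave alone.
- glue: Yellow glue bottle, 56 mm wide, 140 mm tall, loose; origin under its foot. Leave alone.
- wax: Amber jar, black lid, 72 mm wide, 75 mm tall, loose; origin under its foot. Leave alone.
- blank: Pale wooden cylinder, 70 mm wide, 80 mm tall, loose; origin under its foot. Leave alone.
- jaw: The sliding steel jaw, 50 x 30 x 45 mm, top 80 mm above the bench, with its pointer; origin at the foot of its gap face. Do not touch it.
- mark: The body of the red mark; origin under its middle. Do not touch it.

How it is judged:
On the way:
1. the black pointer has been brought onto the red mark (within 3 mm of its middle) by the wheel, the lock lever still open (y of pointer in the frame of mark_mid between -0.003 and 0.003 m and value of joint lock below 0.25 rad), for 0.3 s.
At the end, for the whole second after the job is handed in: The black pointer stands within 3 mm of the middle of the red mark and is at rest, and the lock lever is over to its far side (beyond 0.85 of its 1.0 rad) (y of pointer in the frame of mark_mid between -0.003 and 0.003 m and value of joint lock above 0.85 rad and velocity of joint wheel between -0.05 and 0.05 rad/s); the robot touches nothing.
It fails at once if the lock lever is moved while the pointer is off the mark (value of joint lock above 0.25 rad and not (y of pointer in the frame of mark_mid between -0.0035 and 0.0035 m)).
It fails at once if the robot touches the jaw or its pointer (contact force between any of the fingers, the arm and jaw above 1 N).
It fails at once if the robot touches the red mark or shifts it (contact force between any of the fingers, the arm and mark above 1 N).
It fails at once if something else on the bench is shifted by more than 20 mm or lifted (distance of any of vase, bowl, finial, gouge, hammer, glue, wax, blank from where it was at the start of the episode above 0.02 m).
It also fails if it takes over 51 s, if anything falls off the work surface, if the arm or the gripper's body presses on something with over 40 N, if the wrist force passes 120 N, or if a joint passes its speed limit or range.

## Robot

A 7-joint arm with a two-finger parallel gripper is mounted at the origin on the work surface. World frame = base frame: x ahead of the robot, y to its left, z up, the work surface at z = 0. Lengths are in m, angles in rad, forces in N, time in s.
With the tool pointing down it reaches from about 0.4 to 0.875 m from the base axis. Payload 6.5 kg.
Tool frame: the origin (TCP) lies at the very end of the fingers, on their centre line; the grasp point (between the pads) lies 19 mm behind it; z points along the fingers, y is the line along which they close (so a half turn about z gives the same grasp; the last joint's range is limited). The gripper opens to 88 mm and grips with 3 to 60 N. Pads are 18 mm wide; open, the fingers measure 123 mm over their backs; the gripper's body (75 mm by 187 mm) begins 45 mm behind the grasp point.
Start: joints at [1.214, 0.536, -0.004, 1.538, 0.003, 1.067, -0.071], TCP at [0.186, -0.623, 0.239] pointing down, gripper open.
Joint ranges: [-2.7, 2.7], [-0.37, 2.16], [-1.27, 1.26], [0.24, 2.4], [-1.31, 4.45], [0.19, 1.91], [-2.76, 2.76]. Speed limits (rad/s): [2.39, 2.39, 3.14, 3.14, 3.14, 3.14, 3.14].

## Interface

Orientations are given as a rotation vector (axis times angle).
In Python, from workcell import env gives the robot as it stands.
- The arm moves only by the shell command python3 -m inch 'ROWS' [FORCE]. ROWS is JSON, one flat list of numbers, 7 for each row, row after row: the shift along the tool's x, y, z in m, then the turn, a rotation vector about the tool's x, y, z in rad, then the closure, from 0 (fully open) to 1 (shut). A call has 1 to 20 rows; each row shifts and turns the commanded pose from where the row before left it, along the tool's axes as they then stand; what a row does not reach is not made up. A row lasts 1/8 s, in which the tool goes at most 62.5 mm and 10.7 degrees, less where a joint would pass 70% of its speed; a pose out of reach is approached as far as the arm can. A call with a gripper value outside its range is refused whole. The fingers move at their own pace and stop on an object; FORCE is the grip in N (left out, the last holds). Time passes only in rows, so rows that do not move let the fingers close. It gives the time, the measured TCP pose, the force, the opening and the grip force at its end, in the units of the state.
- env.read_state(): the state, without advancing time (a new reading comes with each control period).
- env.capture(name): name is "scene" or "top" or "wrist"; returns (picture, depth): 384x512x3 uint8, blue, green, red; 384x512 float32, m along the optical axis (not along the pixel's ray), 0 where there is no reading.
- env.camera_model(name): a dict with "K" (3x3 intrinsics, pixels), "k1" (the pictures are not rectified: a ray, as slopes to the right and down, at radius r is drawn at 1 + k1 r^2 times it, then the intrinsics apply), "R" (3x3) and "t" (3): a world point X has camera coordinates R X + t. Camera axes: x right, y down, z forward; pixel columns grow to the right and rows downward; lengths in m; the calibration is good to about 2 mm. A picture is of the moment at which its call begins: read the wrist's pose just before it. camera_model takes no time and is no camera call; for the wrist camera it gives the pose at the moment of the call.
- env.close_job(): hands the job in; it is judged then, once.
The state is a dict: "clock": time; "joints": joint angles; "qvel": joint speeds; "joint_efforts": joint torques, N m; "position": TCP position; "ee_rot": TCP orientation; "wrist_force": force on the tool from outside, world axes, zero at the start; "ft_torque": the same for the moment, N m; "width": finger opening in m; "gripper_force": force on a finger pad.
Only numpy, scipy, OpenCV 4.12 (cv2) and the standard library are available. Lean on these libraries where they do the work, as an engineer would, in place of code of your own. Each camera call takes 0.05 s, during which the arm holds its last target. There are 200 camera calls.

## Working session

There is one attempt and no reset: what is moved stays moved. The work goes in short steps, Python scripts to look and compute and a shell command to move; the robot and the scene stay as the last step left them, time stands still between calls to the robot, and variables do not carry over. Pictures are saved under pics/ and viewed, at most 10 in all, crops included, and the job is handed in when it is done.

```bash
mkdir -p pics
cat > h.py <<'E'
import numpy as np,cv2
from workcell import env
from scipy.spatial.transform import Rotation as Ro
def px2w(name,u,v,z=None,depth=None,cm=None):
    m=cm or env.camera_model(name);K=np.array(m["K"]);k=m["k1"];R=np.array(m["R"]);t=np.array(m["t"])
    d=np.array([(u-K[0,2])/K[0,0],(v-K[1,2])/K[1,1]]);s=d.copy()
    for _ in range(20): s=d/(1+k*(s@s))
    ray=R.T@np.array([s[0],s[1],1]);c=-R.T@t
    return c+ray*((z-c[2])/ray[2] if depth is None else depth)
def w2px(name,X,cm=None):
    m=cm or env.camera_model(name);K=np.array(m["K"]);c=np.array(m["R"])@X+np.array(m["t"]);s=c[:2]/c[2]
    s=s*(1+m["k1"]*(s@s));return K[0,0]*s[0]+K[0,2],K[1,1]*s[1]+K[1,2]
E
python3 - <<'E'
from h import *
for n in("scene","top"):
    p,d=env.capture(n);np.savez(f"{n}.npz",p=p,d=d)
    cv2.imwrite(f"pics/{n}.png",cv2.resize(p,(800,600),interpolation=cv2.INTER_CUBIC))
s=env.read_state();print(s)
for n in("scene","top","wrist"):print(n,env.camera_model(n))
E
```

```text
{'clock': 0.1, 'joints': array([ 1.21382977,  0.53713767, -0.0044229 ,  1.53874887,  0.00261407,
        1.06731224, -0.07119215]), 'qvel': array([-0.00144499, -0.00056874,  0.00032922, -0.00217716, -0.0022953 ,
        0.00086626, -0.00037305]), 'joint_efforts': array([ 1.91459258e-03, -5.72084427e+01,  9.93653722e-01, -2.52231985e+01,
       -5.61783509e-02,  1.34686750e-02,  2.99073542e-05]), 'position': array([ 0.1861621 , -0.62219341,  0.23790614]), 'ee_rot': array([-3.10689236e+00, -4.55015187e-01,  5.77695961e-04]), 'wrist_force': array([ 0.08382673,  0.38226375, -0.07962244]), 'ft_torque': array([ 0.00622966,  0.00405484, -0.00893989]), 'gripper_force': 0.0, 'width': 0.08797963404651278}
scene {'K': array([[402.12143168,   0.        , 255.55437929],
       [  0.        , 402.12143168, 188.81198734],
       [  0.        ,   0.        ,   1.        ]]), 'k1': 0.03362513758599001, 'R': array([[ 0.76154756,  0.64771756, -0.02252279],
       [ 0.42741505, -0.52804566, -0.7338148 ],
       [-0.48719779,  0.54920829, -0.67897612]]), 't': array([-0.37726254, -0.17850393,  1.5430789 ])}
top {'K': array([[397.14641819,   0.        , 253.72042909],
       [  0.        , 397.14641819, 191.27925142],
       [  0.        ,   0.        ,   1.        ]]), 'k1': -0.13535990833938952, 'R': array([[-0.02146889, -0.99973679, -0.00808898],
       [-0.98602813,  0.02250995, -0.16505099],
       [ 0.16518963,  0.0044325 , -0.98625186]]), 't': array([0.00135887, 0.57275971, 1.21826992])}
wrist {'K': array([[268.09790261,   0.        , 254.78985777],
       [  0.        , 268.09790261, 191.38356746],
       [  0.        ,   0.        ,   1.        ]]), 'k1': -0.05982182741375396, 'R': array([[ 0.2862866 , -0.95814178, -0.00207688],
       [-0.91750571, -0.27476811,  0.28755132],
       [-0.27608559, -0.08041654, -0.95776298]]), 't': array([-0.64890066, -0.03846656,  0.39017071])}
```

View pics/top.png

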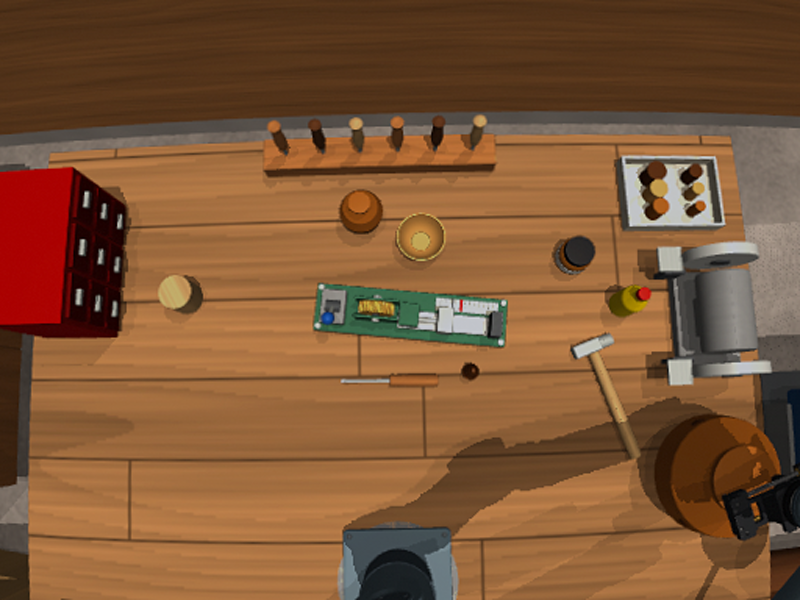

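View pics/scene.png

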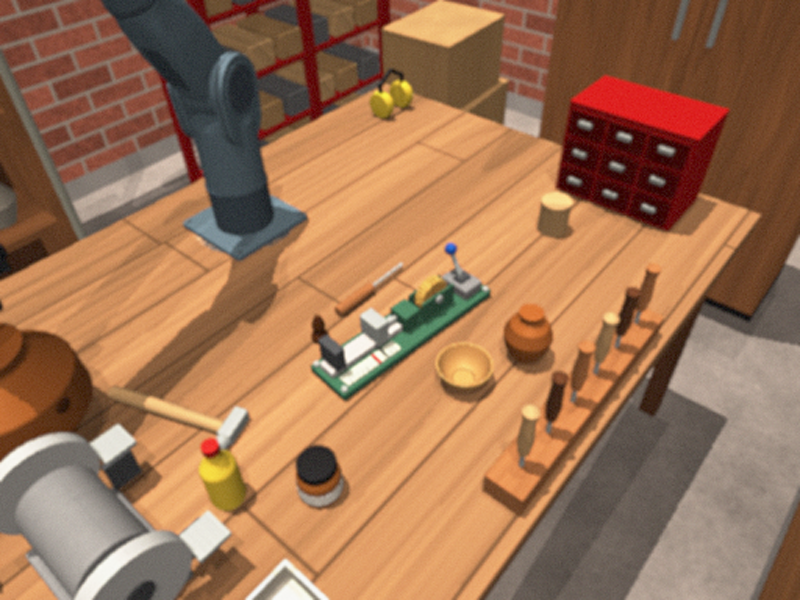

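Run:
```python
from h import *
f=.64
P=[px2w("top",u*f,v*f,.02)[:2] for u,v in[(321,284),(507,299),(503,347),(314,330)]]
P=np.array(P);print(P.round(4));o=P.mean(0)
yd=(P[0]+P[3]-P[1]-P[2]);yd/=np.linalg.norm(yd);xd=np.array([yd[1],-yd[0]])
print("o",o,"yaw",np.arctan2(-yd[0],yd[1]),np.linalg.norm(P[0]-P[1]),np.linalg.norm(P[0]-P[3]))
g=lambda X:((X[:2]-o)@xd,(X[:2]-o)@yd)
w=o+.07*yd;print("wheel",w,"lockpivot",o+.16*yd,"ball",o+.16*yd-.034*xd)
print("ball meas",px2w("top",328*f,318*f,.103))
print("mark?",g(px2w("top",461*f,306*f,.025)),"pointer?",g(px2w("top",437*f,305*f,.028)))
m=env.camera_model("wrist");s=env.read_state();T=Ro.from_rotvec(s["ee_rot"])
print("cam in tool",T.inv().apply(-np.array(m["R"]).T@m["t"]-s["position"]))
# target: tool x=gauge x, tool y=-gauge y
G=np.column_stack([[*xd,0],[*-yd,0],[0,0,-1]])
print("turn (tool)",(T.inv()*Ro.from_matrix(G)).as_rotvec())
print("delta in tool frame to wheel",T.inv().apply(np.array([*w,.2])-s["position"]))
p=np.load("top.npz")["p"];c=p[170:235,190:340];cv2.imwrite("pics/c1.png",cv2.resize(c,None,fx=5.3,fy=5.3,interpolation=cv2.INTER_CUBIC))
```

```text
[[ 0.6125  0.1465]
 [ 0.5717 -0.2423]
 [ 0.4715 -0.2291]
 [ 0.5157  0.1613]]
o [ 0.54286481 -0.04090521] yaw -0.10868275025919479 0.3909610448324274 0.09797999472466074
wheel [0.55045763 0.02868178] lockpivot [0.56021983 0.11815076] ball [0.52642044 0.1218387 ]
ball meas [0.52870623 0.12229311 0.103     ]
mark? (np.float64(0.026706230491869147), np.float64(-0.10158115506748232)) pointer? (np.float64(0.02404925734154927), np.float64(-0.0516401650679907))
cam in tool [ 7.50881050e-02  5.64898829e-05 -1.45509002e-01]
turn (tool) [-0.00154571  0.00045504  0.39952201]
delta in tool frame to wheel [ 0.53564434 -0.51901559  0.03865972]
```

View pics/c1.png

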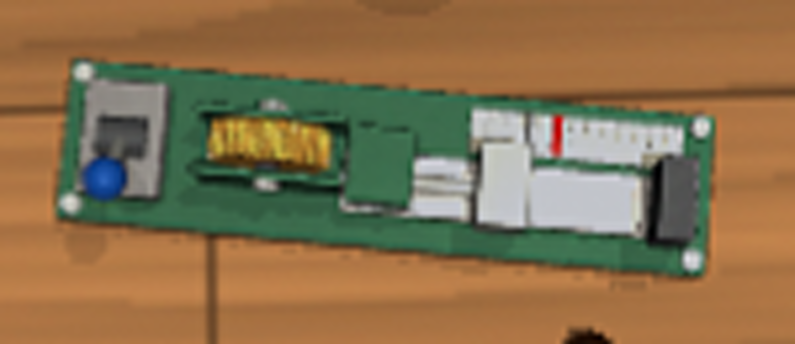

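```bash
python3 -m inch '[0.0412,-0.04,0,0,0,0,1, 0.0412,-0.04,0,0,0,0,1, 0.0412,-0.04,0,0,0,0,1, 0.0412,-0.04,0,0,0,0,1, 0.0412,-0.04,0,0,0,0,1, 0.0412,-0.04,0,0,0,0,1, 0.0412,-0.04,0,0,0,0,1, 0.0412,-0.04,0,0,0,0,1, 0.0412,-0.04,0,0,0,0,1, 0.0412,-0.04,0,0,0,0,1, 0.0412,-0.04,0,0,0,0,1, 0.0412,-0.04,0,0,0,0,1, 0.0412,-0.04,0,0,0,0,1, 0,0,0.01,0,0,0.133,1, 0,0,0.01,0,0,0.133,1, 0,0,0.01,0,0,0.134,1, 0,0,0,0,0,0,1]' 20
python3 - <<'E'
from h import *
cm=env.camera_model("wrist");p,d=env.capture("wrist");np.savez("w1.npz",p=p,d=d)
import pickle;pickle.dump(cm,open("cm1","wb"))
cv2.imwrite("pics/w1.png",cv2.resize(p,(800,600),interpolation=cv2.INTER_CUBIC))
E
```

```text
clock: 2.22
position: [0.5496, 0.029, 0.2078]
ee_rot: [3.136, -0.169, -0.003]
wrist_force: [1.0, 0.8, 0.3]
width: 0.0004
gripper_force: 0.0
```

View pics/w1.png

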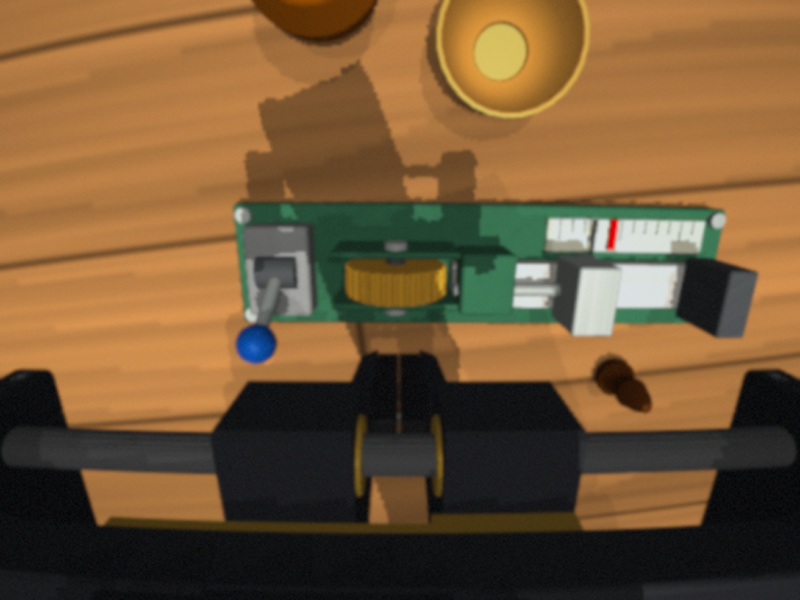

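Run:
```python
from h import *
import pickle;cm=pickle.load(open("cm1","rb"));f=.64
q=lambda u,v,z:px2w("wrist",u*f,v*f,z,cm=cm)
s=env.read_state();T=Ro.from_rotvec(s["ee_rot"])
for n,u,v,z in[("TL",237,203,.02),("TR",724,208,.02),("BL",250,321,.02),("ptr",596,235,.028),("mark",613,234,.025),("wheelL",345,280,.085),("wheelR",447,280,.085),("ball",256,343,.103)]:
    X=q(u,v,z);print(n,X.round(4),"tool",T.inv().apply(X-s["position"]).round(4))
p=np.load("w1.npz")["p"];c=p[125:170,330:480];cv2.imwrite("pics/c2.png",cv2.resize(c,None,fx=5.3,fy=5.3,interpolation=cv2.INTER_CUBIC))
```

```text
TL [0.6163 0.1495 0.02  ] tool [ 0.0534 -0.1269  0.1883]
TR [ 0.5724 -0.2393  0.02  ] tool [0.0509 0.2644 0.1885]
BL [0.5185 0.1595 0.02  ] tool [-0.045  -0.1265  0.1884]
ptr [ 0.5621 -0.1285  0.028 ] tool [0.029  0.1554 0.1804]
mark [ 0.561  -0.1437  0.025 ] tool [0.0294 0.1706 0.1834]
wheelL [0.5607 0.0634 0.085 ] tool [ 0.0071 -0.0354  0.1234]
wheelR [ 0.5534 -0.0035  0.085 ] tool [0.0069 0.032  0.1234]
ball [0.5295 0.1244 0.103 ] tool [-0.0304 -0.0927  0.1054]
```

View pics/c2.png

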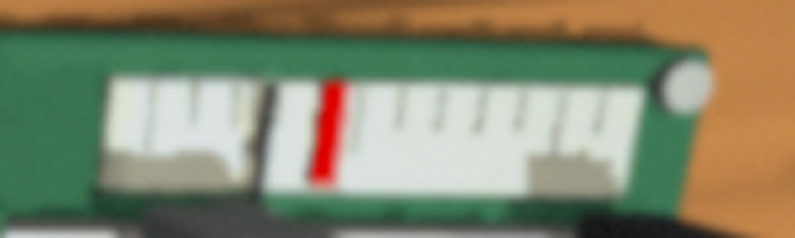

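```bash
python3 -m inch '[0.002,-0.009,0.045,0,0,0,1, 0.002,-0.009,0.045,0,0,0,1, 0,0,0.018,0,0,0,1, 0,0,0.003,0,0,0,1, 0,0,0,0,0,0,1]'; python3 -m inch '[0,0,0.002,0,0,0,1, 0,0,0,0,0,0,1]';python3 -m inch '[0,0,0.001,0,0,0,1, 0,0,0,0,0,0,1]'
```

```text
clock: 2.9
position: [0.5573, 0.0461, 0.099]
ee_rot: [-3.137, 0.172, -0.003]
wrist_force: [0.3, -0.2, 0.2]
width: 0.0003
gripper_force: 0.0
clock: 3.15
position: [0.5568, 0.0463, 0.0965]
ee_rot: [-3.137, 0.172, -0.002]
wrist_force: [0.3, 0.1, -0.4]
width: 0.0004
gripper_force: 0.0
clock: 3.4
position: [0.5568, 0.0465, 0.0954]
ee_rot: [3.137, -0.171, 0.002]
wrist_force: [0.1, -0.5, 4.2]
width: 0.0005
gripper_force: 2.5
```

Contact at the wheel's top (4 N). Press a bit and roll.

```bash
python3 -m inch '[0,0,0.001,0,0,0,1, 0,0.004,0,0,0,0,1, 0,0.004,0,0,0,0,1]'; python3 -m inch '[0,0.004,0,0,0,0,1, 0,0.004,0,0,0,0,1,0,0.004,0,0,0,0,1, 0,0.004,0,0,0,0,1]'
python3 - <<'E'
from h import *
cm=env.camera_model("wrist");p,d=env.capture("wrist");np.savez("w2.npz",p=p,d=d)
import pickle;pickle.dump(cm,open("cm2","wb"))
cv2.imwrite("pics/w2.png",cv2.resize(p,(800,600),interpolation=cv2.INTER_CUBIC))
E
```

```text
clock: 3.78
position: [0.5564, 0.0414, 0.0957]
ee_rot: [-3.134, 0.168, -0.003]
wrist_force: [-5.2, 4.7, 18.8]
width: 0.0006
gripper_force: 9.4
clock: 4.28
position: [0.5547, 0.0245, 0.0958]
ee_rot: [-3.135, 0.169, -0.004]
wrist_force: [-4.5, 3.3, 17.6]
width: 0.0004
gripper_force: 8.4
```

View pics/w2.png

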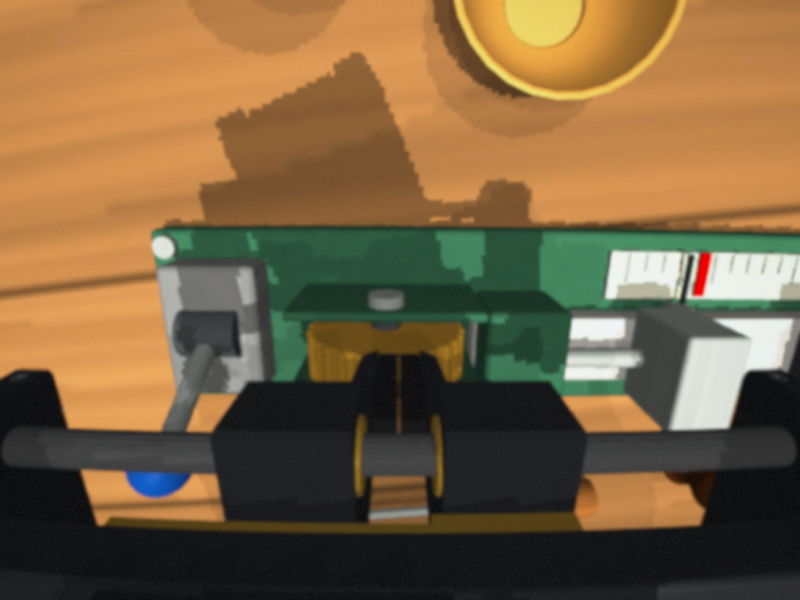

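```bash
cat >> h.py <<'E'
O=np.array([.5454,-.0395]);YAW=-.110
def gap(p,cm):
    xd=np.array([np.cos(YAW),np.sin(YAW)]);yd=np.array([-xd[1],xd[0]]);yy=np.arange(-.14,-.05,.00025)
    out=[]
    xs=np.arange(.024,.036,.001)
    def strip(z):
        A=np.zeros((len(xs),len(yy),3))
        M=np.array([[w2px("wrist",np.array([*(O+x*xd+y*yd),z]),cm) for y in yy] for x in xs],np.float32)
        return cv2.remap(p,M[...,0],M[...,1],cv2.INTER_LINEAR).astype(float)
    r=strip(.025);red=(r[...,2]-r[...,1]).clip(40,None)-40
    k=strip(.028);lum=k.max(2)
    ym=(red*yy).sum()/red.sum()
    prof=lum.mean(0);i0=np.argmin(np.where((yy>ym+.00-.004)&(yy<ym+.03)&(abs(yy-ym)>.0),prof,999))
    w=(prof[max(0,i0-8):i0+9].max()*.8-prof[max(0,i0-8):i0+9]).clip(0);yp=(w*yy[max(0,i0-8):i0+9]).sum()/w.sum()
    cv2.imwrite("pics/strip.png",cv2.resize(np.vstack([r,k]).astype(np.uint8),None,fx=2,fy=10))
    return ym,yp,yp-ym,prof.min()
E
python3 - <<'E'
from h import *
import pickle
for i in(1,2):
    print(gap(np.load(f"w{i}.npz")["p"],pickle.load(open(f"cm{i}","rb"))))
E
```

```text
(np.float64(-0.10095838321794803), np.float64(-0.08351017076845801), np.float64(0.01744821244949002), np.float64(89.75))
(np.float64(-0.10073565959030195), np.float64(-0.09003277977857806), np.float64(0.010702879811723895), np.float64(53.5))
```

View pics/strip.png

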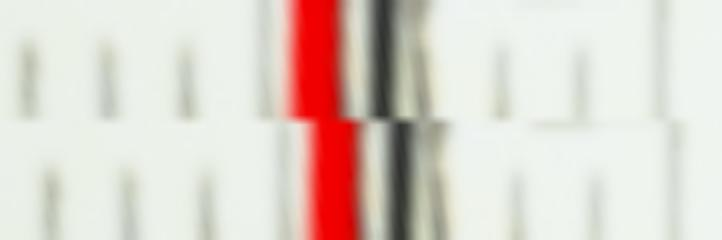

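```bash
python3 -m inch '[0,0.004,0,0,0,0,1, 0,0.004,0,0,0,0,1,0,0.002,0,0,0,0,1, 0,0,-0.01,0,0,0,1, 0,-0.016,0,0,0,0,1, 0,-0.016,0,0,0,0,1, 0,0,0,0,0,0,1]'
python3 - <<'E'
from h import *
cm=env.camera_model("wrist");p,d=env.capture("wrist");print(gap(p,cm))
E
python3 -m inch '[0,0,0.007,0,0,0,1, 0,0,0.003,0,0,0,1, 0,0.004,0,0,0,0,1,0,0.004,0,0,0,0,1,0,0.004,0,0,0,0,1,0,0.004,0,0,0,0,1]'
python3 - <<'E'
from h import *
cm=env.camera_model("wrist");p,d=env.capture("wrist");print(gap(p,cm))
E
```

```text
clock: 5.2
position: [0.556, 0.0474, 0.1035]
ee_rot: [-3.136, 0.165, 0.0]
wrist_force: [0.9, 0.2, -0.6]
width: 0.0006
gripper_force: 0.0
(np.float64(-0.10055238717598365), np.float64(-0.09330551144803562), np.float64(0.007246875727948035), np.float64(46.25))
clock: 6.0
position: [0.5551, 0.0298, 0.0957]
ee_rot: [-3.135, 0.171, -0.003]
wrist_force: [-6.6, 2.9, 21.4]
width: 0.0003
gripper_force: 10.6
(np.float64(-0.10248121652100366), np.float64(-0.096731371845473), np.float64(0.005749844675530663), np.float64(31.5))
```

```bash
python3 -m inch '[0,0.004,0,0,0,0,1,0,0.004,0,0,0,0,1, 0,0,0,0,0,0,1]'
python3 - <<'E'
from h import *
cm=env.camera_model("wrist");p,d=env.capture("wrist");print(gap(p,cm))
E
```

```text
clock: 6.42
position: [0.5543, 0.021, 0.0956]
ee_rot: [-3.136, 0.172, -0.003]
wrist_force: [-5.2, 1.3, 21.5]
width: 0.0003
gripper_force: 10.7
(np.float64(-0.09926883733674305), np.float64(-0.09951747256160695), np.float64(-0.0002486352248639023), np.float64(42.416666666666664))
```

View pics/strip.png

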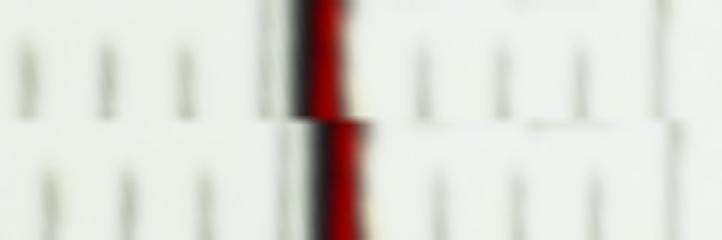

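```bash
python3 -m inch '[0,0,-0.02,0,0,0,1, 0,0,-0.05,0,0,0,1, -0.02,0.05,-0.03,0,0,0,1, -0.03,0.06,0,0,0,0,1, 0,0,0,0,0,0,1, 0,0,0,0,0,0,1]'
python3 - <<'E'
from h import *
cm=env.camera_model("wrist");p,d=env.capture("wrist");print(gap(p,cm))
print("cam",-np.array(cm["R"]).T@cm["t"])
s=cv2.imread("pics/strip.png")
u,v=map(int,w2px("wrist",np.array([*(O+.03*np.array([np.cos(YAW),np.sin(YAW)])-.1*np.array([-np.sin(YAW),np.cos(YAW)])),.025]),cm));print(u,v)
c=cv2.resize(p[max(0,v-25):v+25,max(0,u-40):u+40],(720,450),interpolation=cv2.INTER_CUBIC)
cv2.imwrite("pics/c3.png",np.vstack([cv2.resize(s,(720,150)),c]))
E
```

```text
clock: 7.22
position: [0.4942, -0.0795, 0.1934]
ee_rot: [-3.137, 0.173, 0.0]
wrist_force: [1.4, 0.3, -0.3]
width: 0.0001
gripper_force: 0.0
(np.float64(-0.10251126369665511), np.float64(-0.09926860712387024), np.float64(0.0032426565727848716), np.float64(84.75))
cam [ 0.56885126 -0.08751569  0.3388824 ]
303 110
```

View pics/c3.png

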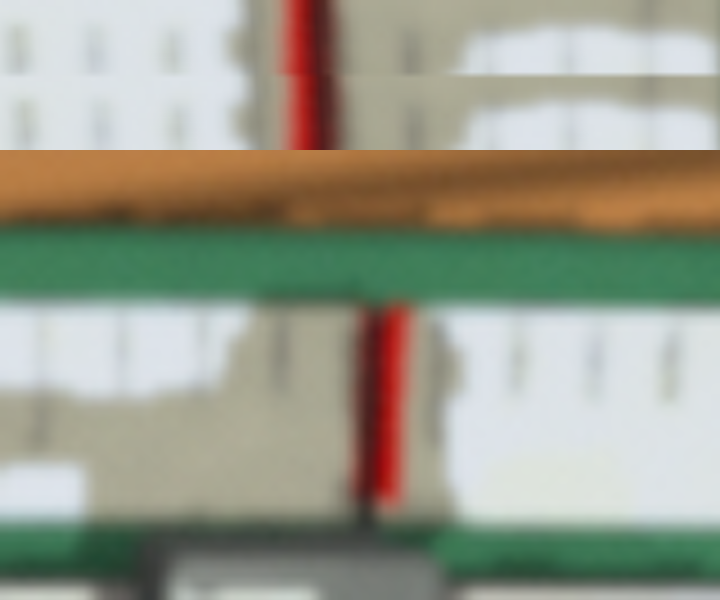

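```bash
python3 -m inch '[0,0.052,0,0,0,0,1, 0,0,0.03,0,0,0,1, 0,0,0,0,0,0,1,0,0,0,0,0,0,1]'
python3 - <<'E'
from h import *
cm=env.camera_model("wrist");p,d=env.capture("wrist")
print("cam",-np.array(cm["R"]).T@cm["t"])
xd=np.array([np.cos(YAW),np.sin(YAW)]);yd=np.array([-xd[1],xd[0]]);yy=np.arange(-.110,-.092,.0005);xs=np.arange(.024,.036,.001)
for z in(.025,.028):
    M=np.array([[w2px("wrist",np.array([*(O+x*xd+y*yd),z]),cm) for y in yy] for x in xs],np.float32)
    print(z);print(np.column_stack([yy*1e3,cv2.remap(p,M[...,0],M[...,1],cv2.INTER_LINEAR).mean(0)]).round(1).tolist())
E
```

```text
clock: 7.78
position: [0.4894, -0.1296, 0.1641]
ee_rot: [-3.136, 0.167, -0.0]
wrist_force: [0.4, -0.2, -0.3]
width: 0.0006
gripper_force: 0.0
cam [ 0.56398087 -0.13744464  0.30958277]
0.025
[[-110.0, 221.8, 218.4, 211.8], [-109.5, 217.8, 215.3, 208.3], [-109.0, 215.8, 213.7, 206.7], [-108.5, 214.3, 212.1, 205.2], [-108.0, 217.4, 214.8, 208.4], [-107.5, 221.3, 218.0, 212.6], [-107.0, 222.8, 218.8, 214.7], [-106.5, 223.6, 218.6, 216.5], [-106.0, 215.6, 209.6, 216.2], [-105.5, 204.7, 197.3, 215.3], [-105.0, 180.7, 174.5, 214.2], [-104.5, 151.1, 146.8, 212.8], [-104.0, 118.1, 115.7, 211.7], [-103.5, 83.5, 82.9, 210.8], [-103.0, 55.0, 56.2, 208.1], [-102.5, 31.5, 33.6, 204.2], [-102.0, 23.2, 25.6, 194.2], [-101.5, 26.5, 28.1, 179.2], [-101.0, 33.3, 34.6, 158.8], [-100.5, 43.2, 45.2, 133.9], [-100.0, 52.9, 55.9, 118.3], [-99.5, 62.1, 67.5, 111.6], [-99.0, 73.6, 81.6, 113.8], [-98.5, 87.9, 99.1, 126.8], [-98.0, 102.1, 116.2, 138.2], [-97.5, 116.2, 132.8, 147.2], [-97.0, 128.0, 146.7, 155.2], [-96.5, 135.7, 155.5, 160.1], [-96.0, 141.8, 162.7, 164.7], [-95.5, 144.5, 165.7, 167.1], [-95.0, 14
[... 555 characters left out ...]
0, 124.4, 121.7, 211.8], [-103.5, 89.1, 88.4, 210.8], [-103.0, 58.6, 59.5, 208.7], [-102.5, 35.0, 37.0, 204.9], [-102.0, 23.0, 25.3, 196.3], [-101.5, 26.1, 27.6, 180.9], [-101.0, 32.2, 33.6, 161.8], [-100.5, 42.2, 44.2, 136.8], [-100.0, 52.0, 54.8, 118.9], [-99.5, 61.2, 66.6, 112.0], [-99.0, 72.3, 80.2, 112.7], [-98.5, 87.1, 98.0, 125.9], [-98.0, 101.3, 115.2, 137.8], [-97.5, 115.7, 132.1, 147.1], [-97.0, 127.7, 146.4, 155.1], [-96.5, 135.6, 155.4, 160.1], [-96.0, 141.8, 162.6, 164.7], [-95.5, 144.5, 165.5, 167.1], [-95.0, 146.7, 167.7, 168.8], [-94.5, 146.8, 167.9, 169.1], [-94.0, 147.0, 168.2, 169.3], [-93.5, 146.8, 167.8, 168.9], [-93.0, 146.5, 167.6, 169.0], [-92.5, 146.7, 167.7, 168.8]]
```

```bash
python3 -m inch '[0.016,-0.0552,0,0,0,0,1, 0.016,-0.0552,0,0,0,0,1, 0.016,-0.0552,0,0,0,0,1, 0,0,0.055,0,0,0,1, 0,0,0.009,0,0,0,1, 0,0,0.004,0,0,0,1, 0,0,0,0,0,0,1]'
```

```text
clock: 8.7
position: [0.5552, 0.0277, 0.0971]
ee_rot: [-3.137, 0.173, -0.003]
wrist_force: [-0.2, 0.2, 0.2]
width: 0.0003
gripper_force: 0.0
```

```bash
python3 -m inch '[0,0,0.0025,0,0,0,1, 0,0.003,0,0,0,0,1, 0,0.0025,0,0,0,0,1, 0,0,0,0,0,0,1]'; python3 -m inch '[0,0,-0.02,0,0,0,1, 0,0,-0.04,0,0,0,1, -0.016,0.0552,0,0,0,0,1, -0.016,0.0552,0,0,0,0,1, -0.016,0.0552,0,0,0,0,1, 0,0,0,0,0,0,1, 0,0,0,0,0,0,1]'
cat > ov.py <<'E'
from h import *
cm=env.camera_model("wrist");p,d=env.capture("wrist")
print("cam",-np.array(cm["R"]).T@cm["t"])
xd=np.array([np.cos(YAW),np.sin(YAW)]);yd=np.array([-xd[1],xd[0]]);yy=np.arange(-.107,-.0955,.0005);xs=np.arange(.024,.036,.001)
M=np.array([[w2px("wrist",np.array([*(O+x*xd+y*yd),.0265]),cm) for y in yy] for x in xs],np.float32)
print(np.column_stack([yy*1e3,cv2.remap(p,M[...,0],M[...,1],cv2.INTER_LINEAR).mean(0)])[:,[0,2,3]].round(1).tolist())
E
python3 ov.py
```

```text
clock: 9.2
position: [0.5552, 0.023, 0.0957]
ee_rot: [-3.136, 0.172, -0.005]
wrist_force: [-2.1, 0.7, 11.5]
width: 0.0006
gripper_force: 6.0
clock: 10.07
position: [0.4887, -0.1363, 0.154]
ee_rot: [-3.137, 0.172, -0.003]
wrist_force: [0.7, 0.6, -0.1]
width: 0.0004
gripper_force: 0.0
cam [ 0.56305251 -0.14424947  0.29960359]
[[-107.0, 189.9, 188.1], [-106.5, 186.4, 189.0], [-106.0, 182.4, 189.8], [-105.5, 165.6, 189.2], [-105.0, 147.7, 188.7], [-104.5, 118.5, 187.9], [-104.0, 90.2, 185.8], [-103.5, 62.0, 176.2], [-103.0, 37.2, 163.9], [-102.5, 29.6, 142.7], [-102.0, 23.5, 122.8], [-101.5, 25.9, 109.1], [-101.0, 28.4, 103.2], [-100.5, 32.3, 118.4], [-100.0, 40.0, 134.7], [-99.5, 57.2, 151.1], [-99.0, 76.1, 163.2], [-98.5, 99.2, 165.8], [-98.0, 120.3, 167.2], [-97.5, 138.2, 166.2], [-97.0, 151.8, 165.7], [-96.5, 159.2, 166.3], [-96.0, 164.2, 167.2]]
```

```bash
python3 -m inch '[-0.0048,-0.0525,0,0,0,0,1, -0.0048,-0.0525,0,0,0,0,1, -0.0048,-0.0525,0,0,0,0,1, -0.0048,-0.0525,0,0,0,0,1, -0.0048,-0.0525,0,0,0,0,1, 0,0,0,0,0,0,1, 0,0,0.04,0,0,0,1, 0,0,0.028,0,0,0,1, 0,0,0,0,0,0,1]'; python3 -m inch '[0.008,0,0,0,0,0,1, 0.008,0,0,0,0,0,1, 0.008,0,0,0,0,0,1, 0.008,0,0,0,0,0,1, 0.008,0,0,0,0,0,1, 0.008,0,0,0,0,0,1, 0.008,0,0,0,0,0,1]';python3 -m inch '[0.008,0,0,0,0,0,1, 0.008,0,0,0,0,0,1, 0.004,0,0,0,0,0,1, 0.002,0,0,0,0,0,1, 0,0,0,0,0,0,1]'
```

```text
clock: 11.25
position: [0.4911, 0.1269, 0.0838]
ee_rot: [3.136, -0.17, -0.006]
wrist_force: [0.4, -0.3, 0.4]
width: 0.0006
gripper_force: 0.0
clock: 12.12
position: [0.549, 0.1208, 0.0852]
ee_rot: [3.137, -0.171, 0.0]
wrist_force: [-0.1, 0.1, 0.6]
width: 0.0006
gripper_force: 0.5
clock: 12.75
position: [0.5704, 0.1185, 0.0852]
ee_rot: [-3.137, 0.171, -0.0]
wrist_force: [-0.7, 0.3, 0.3]
width: 0.0002
gripper_force: 0.2
```

```bash
python3 -m inch '[0.002,0,0,0,0,0,1, 0.002,0,0,0,0,0,1, 0,0,0,0,0,0,1]'; python3 -m inch '[0.002,0,0,0,0,0,1, 0,0,0,0,0,0,1]'
```

```text
clock: 13.12
position: [0.5721, 0.1184, 0.0848]
ee_rot: [3.136, -0.17, -0.007]
wrist_force: [-6.2, 0.0, 2.7]
width: 0.0002
gripper_force: 3.7
clock: 13.38
position: [0.5724, 0.1184, 0.0845]
ee_rot: [3.136, -0.17, -0.012]
wrist_force: [-10.4, 0.6, 6.0]
width: 0.0002
gripper_force: 6.4
```

```bash
python3 -m inch '[-0.02,0,0,0,0,0,1, -0.03,0,0,0,0,0,1, -0.01,0,-0.06,0,0,0,1, -0.01,0.055,-0.03,0,0,0,1, 0,0.06,0,0,0,0,1, 0,0.06,0,0,0,0,1, 0,0.06,0,0,0,0,1, 0,0,0,0,0,0,1, 0,0,0,0,0,0,1]'
python3 ov.py
python3 - <<'E'
from h import *
p,d=env.capture("wrist");t,_=env.capture("top")
c=t[170:235,190:340]
cv2.imwrite("pics/fin.png",np.vstack([cv2.resize(c,(692,300),interpolation=cv2.INTER_CUBIC),cv2.resize(p[60:192],(692,178*1),interpolation=cv2.INTER_CUBIC)]))
E
```

```text
clock: 14.5
position: [0.4819, -0.107, 0.1751]
ee_rot: [-3.137, 0.172, -0.002]
wrist_force: [0.2, 0.9, 1.2]
width: 0.0008
gripper_force: 0.0
cam [ 0.55629013 -0.11498499  0.32060866]
[[-107.0, 219.2, 213.1], [-106.5, 221.2, 216.8], [-106.0, 217.9, 218.8], [-105.5, 208.2, 219.2], [-105.0, 191.9, 219.3], [-104.5, 164.0, 218.0], [-104.0, 135.0, 215.0], [-103.5, 105.2, 204.3], [-103.0, 79.1, 191.5], [-102.5, 69.2, 166.8], [-102.0, 60.9, 142.5], [-101.5, 58.3, 131.7], [-101.0, 56.1, 123.2], [-100.5, 56.4, 138.6], [-100.0, 57.0, 156.9], [-99.5, 76.4, 173.5], [-99.0, 99.5, 188.8], [-98.5, 127.8, 196.0], [-98.0, 158.4, 201.1], [-97.5, 182.8, 205.3], [-97.0, 204.0, 210.8], [-96.5, 216.2, 214.5], [-96.0, 222.0, 217.4]]
```

View pics/fin.png

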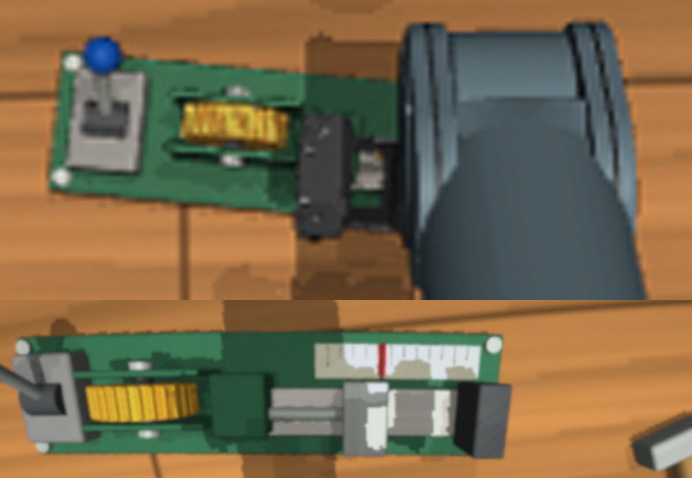

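The lever's blue ball is now on the far side, at (102,55). The pointer stands at the middle of the red mark, at (381,360).

```bash
python3 -c "
from workcell import env
print(env.close_job())"
```

```text
the job is handed in; nothing more can be done
None
```

I set the gauge and handed the job in at about 14.6 s: the last camera check put the pointer within about 0.5 mm of the middle of the red mark, and the lock lever was pushed over until it met its stop; the hand-in returned no verdict.

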